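Find the fuller canister by weight and stand it on the trivet

TASK

Two rinsed canisters stand in the sink, one full and one nearly empty. Lift the green-lidded one well clear (about 5 cm) to feel its weight and set it back gently, then lift the red-lidded one; gently stand the heavier upright, wholly on the wooden trivet, to dry, and leave the lighter standing upright on the sink floor. Let nothing tip over, and leave the bowl, mug and spoon rest where they are.

Things in the scene. Friction and masses are not known exactly. Their poses are not given: they have to be found in the camera images.
- green_tin: closed square canister, off-white with a green lid: 150 mm tall, body 62 x 62 mm, lid (fixed on, the top 28 mm) 64 x 64 mm. Origin: centre of its underside; z up, x and y square to its sides. Starts standing on the sink floor. Rigid filling hidden inside: in all, one canister weighs 0.55 to 0.75 kg, the other 0.2 to 0.26 kg; which is heavier changes from run to run.
- red_tin: closed square canister, off-white with a red lid: 150 mm tall, body 62 x 62 mm, lid (fixed on, the top 28 mm) 64 x 64 mm. Origin: centre of its underside; z up, x and y square to its sides. Starts standing on the sink floor. Rigid filling hidden inside: in all, one canister weighs 0.55 to 0.75 kg, the other 0.2 to 0.26 kg; which is heavier changes from run to run.
- trivet: slatted wooden trivet fixed on the sink floor, 130 x 130 mm, top face 18 mm above the sink floor; origin at the centre of its underside, x along its slats, z up. The sink floor is level at z = 0; the sink's walls rise to about z = 0.18.
- bowl: clear glass bowl at the back of the sink, 117 mm across, 50 mm high; origin under its centre. Bystander.
- mug: white porcelain mug lying in the back of the sink, 90 x 108 x 103 mm, handle up; origin under its centre. Bystander.
- dish: small blue and white boat-shaped spoon rest in the sink, 38 x 68 x 16 mm; origin under its centre. Bystander.

How it is judged:
On the way, in this order (a step that is already met when the one before it is completed fails the run):
1. the green-lidded canister is lifted clear (its underside more than 35 mm above the sink floor) while the red-lidded one stands (height (world z) of green_tin above 0.035 m and height (world z) of red_tin below 0.026 m and angle between green_tin's own z axis and vertical below 0.5 rad), for 0.3 s.
2. after that, the red-lidded canister is lifted clear likewise while the green-lidded one stands (height (world z) of red_tin above 0.035 m and height (world z) of green_tin below 0.026 m and angle between red_tin's own z axis and vertical below 0.5 rad), for 0.3 s.
At the end, for the whole second after the job is handed in: The heavier canister (it loads the trivet with more than 4.2 N) stands upright (within 0.1 rad) on the trivet, its centre within 36 mm of the trivet's centre along both of the trivet's sides; the lighter stands upright on the sink floor (within 10 mm of its level), off the trivet; both at rest (((x of green_tin in the frame of trivet between -0.036 and 0.036 m and y of green_tin in the frame of trivet between -0.036 and 0.036 m and z of green_tin in the frame of trivet between 0.012 and 0.026 m and angle between each of green_tin, red_tin's own z axis and vertical below 0.1 rad and contact force between green_tin and trivet above 4.2 N and height (world z) of red_tin below 0.01 m and contact force between red_tin and trivet below 0.1 N) or (x of red_tin in the frame of trivet between -0.036 and 0.036 m and y of red_tin in the frame of trivet between -0.036 and 0.036 m and z of red_tin in the frame of trivet between 0.012 and 0.026 m and angle between each of red_tin, green_tin's own z axis and vertical below 0.1 rad and contact force between red_tin and trivet above 4.2 N and height (world z) of green_tin below 0.01 m and contact force between green_tin and trivet below 0.1 N)) and linear speed of each of green_tin, red_tin below 0.02 m/s); the robot touches nothing.
It fails at once if a canister tipped more than 0.8 rad (angle between any of green_tin, red_tin's own z axis and vertical above 0.8 rad).
It fails at once if the bowl, mug or spoon rest shifted more than 40 mm (distance of any of bowl, mug, dish from where it was at the start of the episode above 0.04 m).
It fails at once if a canister let drop (faster than 0.5 m/s while the fingers do not hold it) ((linear speed of green_tin above 0.5 m/s and contact force between green_tin and the fingers below 0.1 N) or (linear speed of red_tin above 0.5 m/s and contact force between red_tin and the fingers below 0.1 N)).
It also fails if it takes over 72 s, if anything falls off the work surface, if the arm or the gripper's body presses on something with over 40 N, if the wrist force passes 120 N, or if a joint passes its speed limit or range.

ROBOT

A 7-joint arm with a two-finger parallel gripper is mounted at the origin on a cart in front of the work surface, level with it; the furniture and walls round the work are solid. World frame = base frame: x ahead of the robot, y to its left, z up, the work surface at z = 0. Lengths are in m, angles in rad, forces in N, time in s.
With the tool pointing down it reaches from about 0.4 to 0.75 m from the base axis. Payload 19.5 kg.
Tool frame: the origin (TCP) lies at the very end of the fingers, on their centre line; the grasp point (between the pads) lies ctrl.grasp_offset behind it (ctrl.grasp_offset is the distance from the TCP to the grasp point, in m); z points along the fingers, y is the line along which they close (so a half turn about z gives the same grasp; the last joint's range is limited). The gripper opens to 85 mm and grips with 20 to 120 N. Pads are 22 mm wide; open, the fingers measure 114 mm over their backs; the gripper's body (76 mm by 85 mm) begins 54 mm behind the grasp point. The pads swing forward as they close: fully open they stand 13 mm farther back than shut.
Start: joints at [-1.18, 0.707, -0.028, 1.485, 0.022, 0.951, -0.075], TCP at [0.241, 0.522, 0.231] pointing down, gripper open.
Joint ranges: [-2.71, 2.71], [-0.32, 2.16], [-1.57, 1.52], [0, 2.45], [-1.46, 4.6], [0, 2.02], [-2.83, 2.83]. Speed limits (rad/s): [1.89, 1.89, 2.57, 2.57, 3.01, 3.01, 3.01].

INTERFACE

Orientations are given as a unit quaternion [x, y, z, w].
In Python, from plant import ctrl, imaging gives the robot as it stands. The module is installed in compiled form; this text tells all that it offers.
- The arm moves only by the shell command python3 -m pendant 'ROWS' [FORCE]. ROWS is JSON, a list of rows, each a list of 7 numbers: the shift along the tool's x, y, z in m, then the turn, a rotation vector about the tool's x, y, z in degrees, then the opening, from 0 (shut) to 1 (fully open). A call has 1 to 10 rows; each row shifts and turns the commanded pose from where the row before left it, along the tool's axes as they then stand; what a row does not reach is not made up. A row lasts 1/10 s, in which the tool goes at most 50 mm and 8.59 degrees, less where a joint would pass 70% of its speed; a pose out of reach is approached as far as the arm can. A call is refused whole if a number of a shift passes 0.05 or a number of a turn 8.59, either way. A call with a gripper value outside its range is refused whole. The fingers move at their own pace and stop on an object; FORCE is the grip in N (left out, the last holds). Time passes only in rows, so rows that do not move let the fingers close. It gives the time, the measured TCP pose, the force, the opening and the grip force at its end, in the units of the state.
- ctrl.read_state(): the state, without advancing time (a new reading comes with each control period).
- imaging.snapshot(name): name is "scene" or "top" or "wrist"; returns the picture (400x640x3 uint8, blue, green, red); there is no depth.
- imaging.camera_info(name): a dict with "fx", "fy", "cx", "cy" (pixels), "extrinsics" (4x4, takes a point from camera to world coordinates). Camera axes: x right, y down, z forward; pixel columns grow to the right and rows downward; lengths in m; the calibration is good to about 2 mm. A picture is of the moment at which its call begins: read the wrist's pose just before it. camera_info takes no time and is no camera call; for the wrist camera it gives the pose at the moment of the call.
- ctrl.close_job(): hands the job in; it is judged then, once.
The state is a dict: "time_s": time; "qpos": joint angles; "joint_velocities": joint speeds; "joint_torque": joint torques, N m; "tool_pos": TCP position; "orientation": TCP orientation; "force": force on the tool from outside, world axes, zero at the start; "ft_torque": the same for the moment, N m; "finger_gap": opening from 0.0 (shut) to 1.0 (fully open); "grip_force": force on a finger pad.
Only numpy, scipy, OpenCV 4.12 (cv2) and the standard library are available. Lean on these libraries where they do the work, as an engineer would, in place of code of your own. Each camera call takes 0.05 s, during which the arm holds its last target. There are 200 camera calls.

## Working session

There is one attempt and no reset: what is moved stays moved. The work goes in short steps, Python scripts to look and compute and a shell command to move; the robot and the scene stay as the last step left them, time stands still between calls to the robot, and variables do not carry over. Pictures are saved under pics/ and viewed, at most 10 in all, crops included, and the job is handed in when it is done.

```bash
mkdir -p pics; python3 - <<'E'
from plant import ctrl, imaging
import cv2,numpy as np
np.set_printoptions(precision=3,suppress=True)
s=ctrl.read_state();print(s['time_s'],s['tool_pos'],s['orientation'],s['finger_gap'],s['force'],ctrl.grasp_offset)
for n in("top","scene"):
    im=imaging.snapshot(n);cv2.imwrite(f"pics/{n}0.png",im)
    c=imaging.camera_info(n);print(n,c['fx'],c['cx'],c['cy'],np.array(c['extrinsics']))
E
```

```text
0.0 [0.241 0.522 0.231] [ 0.215  0.977 -0.001 -0.   ] 0.9967626306437456 [-0.343  0.04  -0.38 ] 0.0187
top 410.10252513995516 322.3738775651526 201.16640663866596 [[-0.42  -0.71   0.566  0.071]
 [-0.908  0.327 -0.263  0.097]
 [ 0.002 -0.624 -0.781  0.7  ]
 [ 0.     0.     0.     1.   ]]
scene 432.65003477015784 303.24052475952374 195.53742947583723 [[-0.772 -0.5    0.391  0.213]
 [-0.635  0.625 -0.454  0.266]
 [-0.017 -0.6   -0.8    0.714]
 [ 0.     0.     0.     1.   ]]
```

View pics/top0.png

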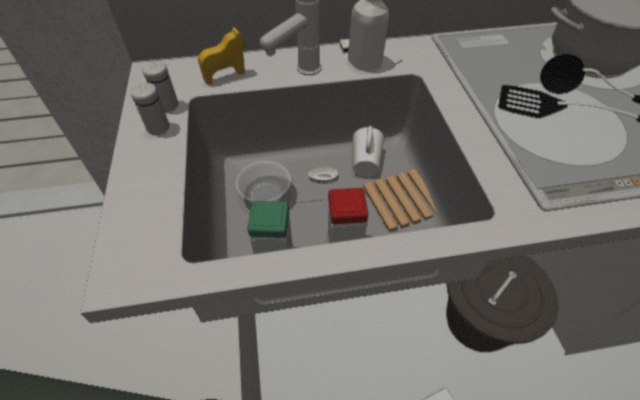

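View pics/scene0.png

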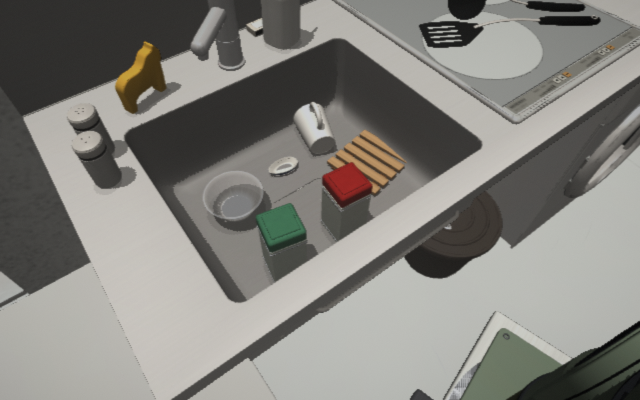

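The top view shows the green lid at about (268,214), red lid (348,203), trivet (400,198), bowl (264,185), spoon rest (323,175) and mug (368,150). In the scene view green is at (281,227), red (347,184), trivet (370,158).

```bash
cat >h.py <<'E'
import cv2,numpy as np
from plant import ctrl,imaging
np.set_printoptions(precision=3,suppress=True)
def cast(info,px,z):
    E=np.array(info['extrinsics']);px=np.atleast_2d(px).astype(float)
    d=np.c_[(px[:,0]-info['cx'])/info['fx'],(px[:,1]-info['cy'])/info['fy'],np.ones(len(px))]@E[:3,:3].T
    return E[:3,3]+d*((z-E[2,3])/d[:,2])[:,None]
def mask(im,col):
    h=cv2.cvtColor(im,cv2.COLOR_BGR2HSV);H,S,V=[h[...,i].astype(int) for i in range(3)]
    if col=='green':m=(H>65)&(H<90)&(S>100)
    if col=='red':m=((H<6)|(H>174))&(S>150)
    if col=='wood':m=(H>7)&(H<20)&(S>70)
    m=m.astype(np.uint8);m[:, :180]=0
    return m,V
def big(m):
    n,l,st,_=cv2.connectedComponentsWithStats(m);return (l==1+np.argmax(st[1:,4])).astype(np.uint8)
def topface(im,col):
    m,V=mask(im,col);m=big(m)
    t,_=cv2.threshold(V[m>0].astype(np.uint8),0,255,cv2.THRESH_OTSU)
    return big((m>0).astype(np.uint8)*(V>t).astype(np.uint8))
def rect(info,m,z):
    ys,xs=np.nonzero(m);P=cast(info,np.c_[xs,ys],z)[:,:2]
    (c,sz,a)=cv2.minAreaRect((P*1000).astype(np.float32));return np.array(c)/1000,np.array(sz),a
E
python3 - <<'E'
from h import *
for n in("top","scene"):
    im=cv2.imread(f"pics/{n}0.png");c=imaging.camera_info(n)
    for col in("green","red"):
        print(n,col,*rect(c,topface(im,col),.15),'full',*rect(c,big(mask(im,col)[0]),.15))
    m=mask(im,'wood')[0];m[:120]=0;m[240:]=0;k=np.ones((7,7),np.uint8);m=big(cv2.morphologyEx(m,cv2.MORPH_CLOSE,k))
    print(n,'trivet',*rect(c,m,.018))
    P={'top':dict(bowl=(264,185),dish=(323,175),mug=(368,152),fl=(185,261),fr=(493,215),bl=(190,97),br=(415,77)),'scene':dict(bowl=(234,197),dish=(283,166),mug=(315,130),fl=(240,300),fr=(480,145),bl=(127,140),br=(340,40))}[n]
    for k,p in P.items():print(k,cast(c,p,{'bowl':.05,'dish':.015,'mug':.05}.get(k,.18))[0])
E
```

```text
top green [0.48  0.007] [58.798 58.709] 63.790103912353516 full [0.475 0.009] [60.681 67.908] 65.25077056884766
top red [ 0.45  -0.126] [60.45  59.317] 70.1424789428711 full [ 0.444 -0.124] [60.971 71.489] 69.61302185058594
top trivet [ 0.503 -0.292] [134.429 132.475] 85.59772491455078
bowl [ 0.632 -0.029  0.05 ]
dish [ 0.635 -0.166  0.015]
mug [ 0.627 -0.274  0.05 ]
fl [0.43 0.15 0.18]
fr [ 0.309 -0.311  0.18 ]
bl [0.807 0.053 0.18 ]
br [ 0.674 -0.401  0.18 ]
scene green [0.483 0.009] [56.658 56.683] 62.95488739013672 full [0.482 0.011] [60.121 59.503] 62.244285583496094
scene red [ 0.452 -0.125] [60.816 59.606] 70.78727722167969 full [ 0.451 -0.121] [67.73  65.756] 69.30945587158203
scene trivet [ 0.504 -0.288] [138.014 131.48 ] 85.9798812866211
bowl [ 0.639 -0.025  0.05 ]
dish [ 0.638 -0.165  0.015]
mug [ 0.63  -0.264  0.05 ]
fl [0.43  0.146 0.18 ]
fr [ 0.31  -0.304  0.18 ]
bl [0.787 0.06  0.18 ]
br [ 0.673 -0.402  0.18 ]
```

```bash
cat >go.py <<'E'
import sys
from h import *
from scipy.spatial.transform import Rotation as R
# x y z yaw_of_tool_y(deg)
x,y,z,a=map(float,sys.argv[1:5]);s=ctrl.read_state()
r=R.from_quat(s['orientation']);M=r.as_matrix()
a=np.radians(a);Y=np.array([np.cos(a),np.sin(a),0]);Z=np.array([0,0,-1.]);T=np.c_[np.cross(Y,Z),Y,Z]
print('t',s['time_s'],'pos',np.array(s['tool_pos']),'gap',s['finger_gap'],'F',np.array(s['force']),'q',np.array(s['qpos']))
print('shift tool mm',M.T@(np.array([x,y,z])-s['tool_pos'])*1000,'turn deg',np.degrees(R.from_matrix(M.T@T).as_rotvec()))
E
python3 go.py .481 .008 .231 63.5
```

```text
t 0.1 pos [0.241 0.522 0.231] gap 0.9983218319705409 F [ 0.404 -0.624 -0.071] q [-1.18   0.707 -0.028  1.485  0.022  0.951 -0.076]
shift tool mm [-433.303 -365.781    0.239] turn deg [-0.054  0.002  1.703]
```

```bash
python3 -m pendant '[[-0.015,-0.013,0,0,0,0,1],[-0.031,-0.026,0,0,0,0,1],[-0.031,-0.026,0,0,0,0,1],[-0.031,-0.026,0,0,0,0,1],[-0.031,-0.026,0,0,0,0,1],[-0.031,-0.026,0,0,0,0,1],[-0.031,-0.026,0,0,0,0,1],[-0.031,-0.026,0,0,0,0,1],[-0.031,-0.026,0,0,0,0,1],[-0.031,-0.026,0,0,0,0,1]]'; python3 go.py .481 .008 .231 63.5
```

```text
time_s: 1.1
tool_pos: [0.4048, 0.1728, 0.2312]
orientation: [0.215, 0.977, -0.0, -0.0]
force: [0.3, 1.0, -0.0]
finger_gap: 1.0
grip_force: 0.0
t 1.1 pos [0.405 0.173 0.231] gap 1.0000592931334993 F [ 0.259  0.998 -0.035] q [-0.417  0.516 -0.097  1.945  0.076  0.684  0.578]
shift tool mm [-138.272 -117.713    0.256] turn deg [-0.013 -0.005  1.709]
```

```bash
python3 -m pendant '[[-0.03,-0.025,0,0,0,0.5,1],[-0.03,-0.025,0,0,0,0.5,1],[-0.03,-0.025,0,0,0,0.7,1],[-0.026,-0.022,0,0,0,0,1],[-0.016,-0.014,0,0,0,0,1],[-0.006,-0.006,0,0,0,0,1],[0,0,0,0,0,0,1],[0,0,0,0,0,0,1]]'; python3 - <<'E'
from h import *
i=imaging.camera_info('wrist');im=imaging.snapshot('wrist');cv2.imwrite('pics/w1.png',im)
print(np.array(i['extrinsics']))
m,_=mask(im,'green');m,_=mask(im,'green')
print(m.sum(),rect(i,big(m),.15))
E
python3 go.py .481 .008 .116 63.5
```

```text
time_s: 1.9
tool_pos: [0.4776, 0.0102, 0.2313]
orientation: [0.229, 0.974, 0.0, -0.0]
force: [-1.0, 1.3, -0.4]
finger_gap: 1.001
grip_force: 0.0
[[ 0.446  0.864  0.234  0.419]
 [ 0.895 -0.43  -0.117  0.04 ]
 [ 0.     0.262 -0.965  0.373]
 [ 0.     0.     0.     1.   ]]
6220 (array([0.481, 0.009]), array([59.927, 62.172]), 63.52119064331055)
t 1.95 pos [0.478 0.01  0.231] gap 0.9948443806107867 F [-0.215  0.218  1.151] q [-0.017  0.566 -0.121  1.824  0.094  0.757  0.922]
shift tool mm [ -4.085  -0.675 115.314] turn deg [ 0.013 -0.021  0.088]
```

View pics/w1.png

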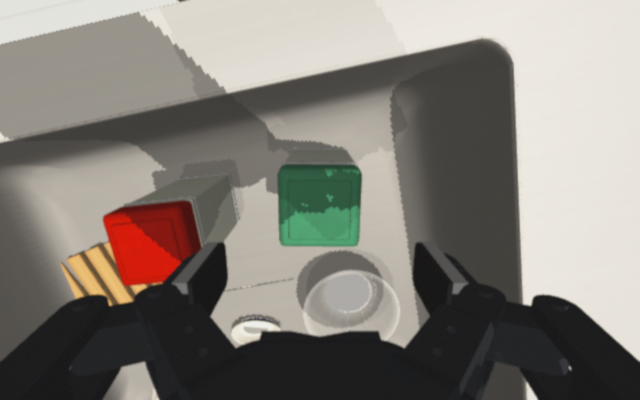

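The wrist view confirms the green lid at (320,205), centred between the fingers; red is at (152,243), and the bowl (350,305) is clear of them.

```bash
python3 -m pendant '[[-0.002,0,0.01,0,0,0,1],[-0.002,0,0.02,0,0,0,1],[0,0,0.025,0,0,0,1],[0,0,0.025,0,0,0,1],[0,0,0.02,0,0,0,1],[0,0,0.012,0,0,0,1],[0,0,0.005,0,0,0,1],[0,0,0,0,0,0,1]]' && python3 -m pendant '[[0,0,0,0,0,0,0.3],[0,0,0,0,0,0,0.3],[0,0,0,0,0,0,0.3],[0,0,0,0,0,0,0.3],[0,0,0,0,0,0,0.3],[0,0,0,0,0,0,0.3],[0,0,0,0,0,0,0.3],[0,0,0,0,0,0,0.3]]' 50; python3 go.py .481 .009 .163 63.5
```

```text
time_s: 2.75
tool_pos: [0.4813, 0.0078, 0.1137]
orientation: [0.229, 0.973, -0.0, -0.001]
force: [-0.4, 0.4, -0.3]
finger_gap: 1.001
grip_force: 0.0
time_s: 3.55
tool_pos: [0.4819, 0.0075, 0.1151]
orientation: [0.229, 0.973, 0.0, 0.001]
force: [-0.9, 1.0, 5.4]
finger_gap: 0.741
grip_force: 54.9
t 3.55 pos [0.482 0.008 0.115] gap 0.7409567149386331 F [-0.917  1.031  5.389] q [-0.036  0.765 -0.083  1.95   0.137  0.43   0.888]
shift tool mm [  1.408   0.964 -47.948] turn deg [0.04  0.064 0.004]
```

```bash
python3 -m pendant '[[0,0,-0.003,0,0,0,0.3],[0,0,-0.008,0,0,0,0.3],[0,0,-0.012,0,0,0,0.3],[0,0,-0.015,0,0,0,0.3],[0,0,-0.012,0,0,0,0.3],[0,0,-0.007,0,0,0,0.3],[0,0,-0.003,0,0,0,0.3],[0,0,0,0,0,0,0.3],[0,0,0,0,0,0,0.3],[0,0,0,0,0,0,0.3]]'; python3 -m pendant '[[0,0,0,0,0,0,0.3],[0,0,0,0,0,0,0.3],[0,0,0,0,0,0,0.3]]';python3 go.py .481 .009 .115 63.5
```

```text
time_s: 4.55
tool_pos: [0.4813, 0.0074, 0.1739]
orientation: [0.229, 0.973, -0.0, -0.0]
force: [0.3, -0.1, -1.5]
finger_gap: 0.739
grip_force: 55.4
time_s: 4.85
tool_pos: [0.4815, 0.0074, 0.1742]
orientation: [0.229, 0.973, -0.0, -0.0]
force: [-0.5, 0.2, -2.1]
finger_gap: 0.74
grip_force: 55.4
t 4.85 pos [0.482 0.007 0.174] gap 0.7403436710456537 F [-0.521  0.151 -2.098] q [-0.021  0.66  -0.107  1.89   0.116  0.597  0.907]
shift tool mm [ 1.198  1.214 59.223] turn deg [-0.008 -0.006  0.002]
```

```bash
python3 - <<'E'
from h import *
F=[]
for n in("scene","scene","top"):
    im=imaging.snapshot(n);F.append(ctrl.read_state()['force'][2])
cv2.imwrite('pics/t2.png',im);i=imaging.camera_info('top');m=big(mask(im,'green')[0])
print(F,m.sum(),rect(i,m,.15),rect(i,m,.209))
E
```

```text
[np.float64(-1.80493370694407), np.float64(-2.331056823334541), np.float64(-2.357781461086707)] 74 (array([0.549, 0.002]), array([32.596, 30.044]), 58.98308181762695) (array([0.498, 0.013]), array([29.1  , 26.822]), 58.983055114746094)
```

View pics/t2.png

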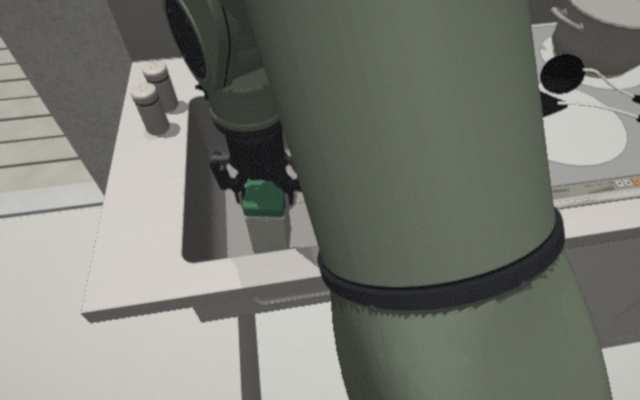

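The green tin is lifted (lid at (264,197)) and weighs about 2.2 N, so it is the light one. I'll set it back.

```bash
python3 -m pendant '[[0,0,0.004,0,0,0,0.3],[0,0,0.009,0,0,0,0.3],[0,0,0.012,0,0,0,0.3],[0,0,0.012,0,0,0,0.3],[0,0,0.009,0,0,0,0.3],[0,0,0.005,0,0,0,0.3],[0,0,0.003,0,0,0,0.3],[0,0,0.002,0,0,0,0.3],[0,0,0.001,0,0,0,0.3],[0,0,0.001,0,0,0,0.3]]'; python3 -m pendant '[[0,0,0.001,0,0,0,0.3],[0,0,0.001,0,0,0,0.3],[0,0,0,0,0,0,0.3],[0,0,0,0,0,0,0.3]]'
```

```text
time_s: 6.0
tool_pos: [0.4817, 0.0074, 0.1165]
orientation: [0.229, 0.973, 0.0, 0.0]
force: [-0.5, -0.0, -2.2]
finger_gap: 0.74
grip_force: 55.4
time_s: 6.4
tool_pos: [0.4816, 0.0074, 0.115]
orientation: [0.229, 0.973, 0.0, 0.0]
force: [-3.9, 0.0, 16.5]
finger_gap: 0.74
grip_force: 57.5
```

```bash
python3 -m pendant '[[0,0,-0.001,0,0,0,0.3],[0,0,0,0,0,0,0.8],[0,0,0,0,0,0,1],[0,0,0,0,0,0,1],[0,0,0,0,0,0,1],[0,0,0,0,0,0,1]]'; python3 -m pendant '[[0,0,-0.005,0,0,0,1],[0,0,-0.015,0,0,0,1],[0,0,-0.025,0,0,0,1],[0,0,-0.03,0,0,0,1],[0,0,-0.025,0,0,0,1],[0,0,-0.015,0,0,0,1],[0,0,0,0,0,0,1]]'; python3 go.py .451 -.1255 .231 70.3
```

```text
time_s: 7.0
tool_pos: [0.4815, 0.0073, 0.1153]
orientation: [0.229, 0.973, -0.0, -0.0]
force: [-0.4, -0.5, -1.6]
finger_gap: 1.0
grip_force: 0.0
time_s: 7.7
tool_pos: [0.4821, 0.0074, 0.2322]
orientation: [0.229, 0.973, 0.0, 0.001]
force: [0.4, 0.3, -0.7]
finger_gap: 1.001
grip_force: 0.0
t 7.7 pos [0.482 0.007 0.232] gap 1.0010057574646716 F [ 0.358  0.313 -0.717] q [-0.009  0.57  -0.124  1.812  0.097  0.763  0.925]
shift tool mm [ -31.44  -132.792    1.083] turn deg [ 0.071  0.159 -6.805]
```

```bash
python3 -m pendant '[[-0.004,-0.017,0,0,0,0,1],[-0.007,-0.03,0,0,0,0,1],[-0.008,-0.034,0,0,0,0,1],[-0.007,-0.03,0,0,0,0,1],[-0.005,-0.022,0,0,0,0,1],[0,0,0,0,0,-3.4,1],[0,0,0,0,0,-3.4,1],[0,0,0,0,0,0,1],[0,0,0,0,0,0,1]]'; python3 - <<'E'
from h import *
i=imaging.camera_info('wrist');im=imaging.snapshot('wrist')
m=big(mask(im,'red')[0]);print(m.sum(),rect(i,m,.15))
m=big(mask(im,'green')[0]);print(m.sum(),rect(i,m,.15))
E
python3 go.py .451 -.1255 .114 70.3
```

```text
time_s: 8.6
tool_pos: [0.4498, -0.1254, 0.23]
orientation: [0.172, 0.985, 0.0, -0.0]
force: [-0.2, -0.4, -0.1]
finger_gap: 1.001
grip_force: 0.0
6478 (array([ 0.451, -0.127]), array([60.334, 62.21 ]), 70.16626739501953)
7388 (array([0.48 , 0.002]), array([68.286, 60.632]), 63.114444732666016)
t 8.65 pos [ 0.45  -0.125  0.23 ] gap 0.9968793147527953 F [-0.081 -0.37  -0.558] q [ 0.314  0.556 -0.185  1.86   0.145  0.74   1.274]
shift tool mm [ -1.164   0.257 116.063] turn deg [-0.006 -0.025 -0.083]
```

```bash
python3 -m pendant '[[-0.001,-0.001,0.01,0,0,0,1],[0,0,0.02,0,0,0,1],[0,0,0.025,0,0,0,1],[0,0,0.025,0,0,0,1],[0,0,0.02,0,0,0,1],[0,0,0.012,0,0,0,1],[0,0,0.005,0,0,0,1],[0,0,0,0,0,0,1]]' && python3 -m pendant '[[0,0,0,0,0,0,0.3],[0,0,0,0,0,0,0.3],[0,0,0,0,0,0,0.3],[0,0,0,0,0,0,0.3],[0,0,0,0,0,0,0.3],[0,0,0,0,0,0,0.3],[0,0,0,0,0,0,0.3]]' 70 && python3 -m pendant '[[0,0,-0.003,0,0,0,0.3],[0,0,-0.008,0,0,0,0.3],[0,0,-0.012,0,0,0,0.3],[0,0,-0.015,0,0,0,0.3],[0,0,-0.012,0,0,0,0.3],[0,0,-0.007,0,0,0,0.3],[0,0,-0.003,0,0,0,0.3],[0,0,0,0,0,0,0.3],[0,0,0,0,0,0,0.3],[0,0,0,0,0,0,0.3]]'; python3 -m pendant '[[0,0,0,0,0,0,0.3],[0,0,0,0,0,0,0.3],[0,0,0,0,0,0,0.3]]';python3 go.py .504 -.291 .174 85.8
```

```text
time_s: 9.45
tool_pos: [0.4503, -0.1266, 0.1127]
orientation: [0.171, 0.985, -0.0, -0.001]
force: [-0.2, 0.0, -0.0]
finger_gap: 0.996
grip_force: 0.0
time_s: 10.15
tool_pos: [0.4508, -0.1271, 0.1141]
orientation: [0.171, 0.985, -0.0, 0.001]
force: [-1.9, -1.6, 8.1]
finger_gap: 0.742
grip_force: 76.4
time_s: 11.15
tool_pos: [0.4504, -0.1267, 0.1729]
orientation: [0.171, 0.985, -0.0, -0.0]
force: [0.8, 0.6, -6.0]
finger_gap: 0.737
grip_force: 78.4
time_s: 11.45
tool_pos: [0.4505, -0.1268, 0.1732]
orientation: [0.171, 0.985, -0.0, -0.0]
force: [-0.9, -0.1, -5.8]
finger_gap: 0.737
grip_force: 78.4
t 11.45 pos [ 0.451 -0.127  0.173] gap 0.7371427211898299 F [-0.929 -0.108 -5.78 ] q [ 0.3    0.648 -0.161  1.936  0.18   0.572  1.245]
shift tool mm [-105.706 -136.608   -0.774] turn deg [ -0.004  -0.011 -15.499]
```

```bash
python3 -m pendant '[[-0.005,-0.007,0,0,0,0,0.3],[-0.01,-0.013,0,0,0,0,0.3],[-0.014,-0.018,0,0,0,0,0.3],[-0.016,-0.021,0,0,0,0,0.3],[-0.016,-0.021,0,0,0,0,0.3],[-0.016,-0.021,0,0,0,0,0.3],[-0.014,-0.018,0,0,0,0,0.3],[-0.01,-0.012,0,0,0,0,0.3],[-0.005,-0.006,0,0,0,0,0.3],[0,0,0,0,0,0,0.3]]'; python3 -m pendant '[[0,0,0,0,0,-2,0.3],[0,0,0,0,0,-4,0.3],[0,0,0,0,0,-4,0.3],[0,0,0,0,0,-4,0.3],[0,0,0,0,0,-1.5,0.3],[0,0,0,0,0,0,0.3],[0,0,0,0,0,0,0.3]]';python3 go.py .504 -.291 .132 85.8;python3 - <<'E'
from h import *
im=imaging.snapshot('wrist');cv2.imwrite('pics/w3.png',im)
E
```

```text
time_s: 12.45
tool_pos: [0.5039, -0.2924, 0.173]
orientation: [0.172, 0.985, -0.0, -0.0]
force: [-0.4, 0.6, -6.4]
finger_gap: 0.736
grip_force: 78.7
time_s: 13.15
tool_pos: [0.5042, -0.2912, 0.1734]
orientation: [0.037, 0.999, -0.0, -0.0]
force: [0.5, 0.2, -6.3]
finger_gap: 0.738
grip_force: 78.7
t 13.15 pos [ 0.504 -0.291  0.173] gap 0.7380890152459946 F [ 0.455  0.159 -6.295] q [ 0.611  0.797 -0.287  1.528  0.271  0.856  1.724]
shift tool mm [ 0.18   0.193 41.422] turn deg [-0.002 -0.001 -0.046]
```

View pics/w3.png

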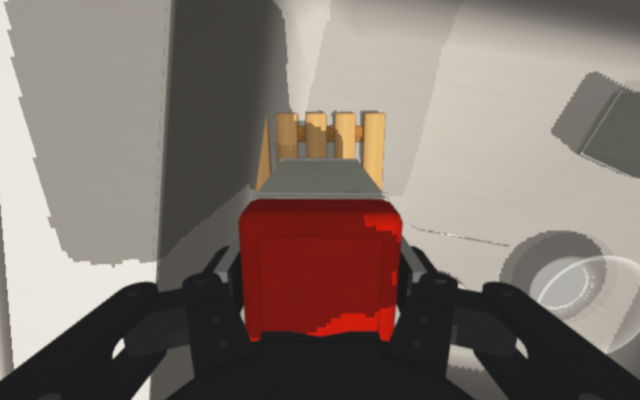

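The red tin hangs over the trivet, square with it (trivet columns 265–385, tin centred at 320). Lowering now.

```bash
python3 -m pendant '[[0,0,0.004,0,0,0,0.3],[0,0,0.008,0,0,0,0.3],[0,0,0.009,0,0,0,0.3],[0,0,0.007,0,0,0,0.3],[0,0,0.004,0,0,0,0.3],[0,0,0.003,0,0,0,0.3],[0,0,0.002,0,0,0,0.3],[0,0,0.001,0,0,0,0.3],[0,0,0.001,0,0,0,0.3],[0,0,0.001,0,0,0,0.3]]'; python3 -m pendant '[[0,0,0.001,0,0,0,0.3],[0,0,0.0005,0,0,0,0.3],[0,0,0,0,0,0,0.3]]'; python3 - <<'E'
from h import *
print(cast(imaging.camera_info('wrist'),[(265,113),(385,113)],.03))
E
```

```text
time_s: 14.2
tool_pos: [0.5042, -0.2915, 0.1334]
orientation: [0.037, 0.999, -0.0, 0.0]
force: [-0.7, -0.5, -5.9]
finger_gap: 0.739
grip_force: 78.6
time_s: 14.5
tool_pos: [0.5043, -0.2916, 0.1323]
orientation: [0.037, 0.999, -0.0, 0.0]
force: [-3.1, 0.1, 3.2]
finger_gap: 0.737
grip_force: 79.5
[[ 0.438 -0.328  0.03 ]
 [ 0.445 -0.237  0.03 ]]
```

Contact at the expected height (0.132). Release and retreat.

```bash
python3 -m pendant '[[0,0,0,0,0,0,0.3],[0,0,0,0,0,0,0.8],[0,0,0,0,0,0,1],[0,0,0,0,0,0,1],[0,0,0,0,0,0,1],[0,0,0,0,0,0,1]]'; python3 -m pendant '[[0,0,-0.005,0,0,0,1],[0,0,-0.015,0,0,0,1],[0,0,-0.025,0,0,0,1],[0,0,-0.03,0,0,0,1],[0,0,-0.025,0,0,0,1],[0,0,-0.01,0,0,0,1],[0,0,0,0,0,0,1],[0,0,0,0,0,0,1]]'; python3 - <<'E'
from h import *
i=imaging.camera_info('wrist');im=imaging.snapshot('wrist');cv2.imwrite('pics/w4.png',im)
m=big(mask(im,'red')[0]);print(m.sum(),rect(i,m,.168))
m=big(mask(im,'green')[0]);print(m.sum(),rect(i,m,.15))
E
```

```text
time_s: 15.1
tool_pos: [0.5042, -0.2915, 0.1318]
orientation: [0.037, 0.999, -0.0, 0.0]
force: [0.9, -0.1, -0.6]
finger_gap: 1.002
grip_force: 0.0
time_s: 15.9
tool_pos: [0.5039, -0.2914, 0.241]
orientation: [0.037, 0.999, 0.0, -0.001]
force: [0.5, -0.2, -0.3]
finger_gap: 0.997
grip_force: 0.0
6876 (array([ 0.504, -0.292]), array([60.644, 62.677]), 85.76444244384766)
174 (array([ 0.488, -0.053]), array([19.415,  8.013]), 10.782711029052734)
```

View pics/w4.png

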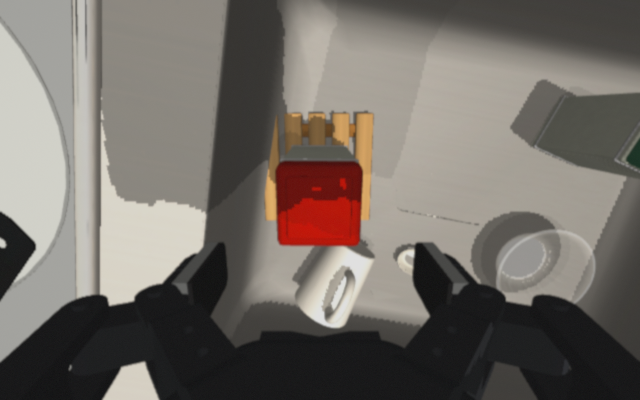

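The red tin stands upright on the trivet with its lid at (320,203), world (0.504,-0.292). The green tin stands on the sink floor at the right edge (590,130), and the mug, bowl and spoon rest are undisturbed. Handing in.

```bash
python3 -c "
from plant import ctrl
print(ctrl.close_job())"
```

```text
the job is handed in; nothing more can be done
None
```

The red-lidded canister was the heavier (about 5.8 N against 2.2 N) and now stands on the trivet, with the green-lidded one back on the sink floor; the job is handed in, but no verdict came back.

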